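Push the slide box home against the label reader's corner stop

TASK

Push the larger of the two slide boxes along the bench, with the fingers against its sides, into the corner of the L-shaped metal stop at the label reader: one long side flush against the long rail and one short end flush against the short rail. Do not pick the box up or tip it, leave the small slide box, the dishes and the oil bottle where they stand, and finish with the hand clear.

Things in the scene. Friction and masses are not known exactly. Their poses are not given: they have to be found in the camera images.
- slide_box: The larger slide box, to be pushed: loose closed grey plastic box 92 x 140 mm, 34 mm tall, white card on its lid, white label on each short end; 0.25 to 0.5 kg, slides at 1 to 5 N. Origin: centre of underside; x across its width, y along its length, z up. Starts on the robot's side of the long rail, to the right (-y) of the short rail, within 0.25 rad of the world axes; either end may lead.
- stop: Fixed corner stop: two aluminium rails 18 mm tall, 10 mm thick, at a right angle, turned up to 0.15 rad. Origin: the corner where their inner faces meet, at bench height; z up. Long rail: inner face is the plane x = 0, from y = 0 to -240 mm, metal on the +x side. Short rail: inner face is the plane y = 0, from x = 0 to -110 mm, metal on the +y side. The box belongs at negative x and y.
- home (a point): The point on the bench, 46 mm from the long rail's inner face and 70 mm from the short rail's, over which the large box's centre lies when it is fully home (x = -46, y = -70 mm in the stop's frame). Same axes as the stop.
- reader (a point): Centre of the underside of the grey label reader, a fixed block just behind the short rail: 70 mm (stop's x) by 50 mm (stop's y), 46 mm tall. At x = -46, y = 37 mm in the stop's frame.
- small_box: The small slide box, leave alone: like the large one but 58 x 80 mm, 34 mm tall, loose. Origin: centre of its underside. It, the dishes and the bottle stand at three places around the work, which one where varies.
- dishes: A stack of two glass dishes, leave alone: 90 mm across, 32 mm tall, loose. Origin: centre of the underside.
- oil_bottle: A little amber bottle of immersion oil with a black cap, leave alone: 32 mm across, 68 mm tall, loose. Origin: centre of the underside.

How it is judged (in metres and radians):
At the end, for the whole second after the job is handed in: The large slide box rests flat on the bench in the corner of the stop: its centre within 5 mm of fully home from each rail, its long side parallel to the long rail within 0.05 rad, at rest (x of slide_box in the frame of stop between -0.051 and -0.04 m and y of slide_box in the frame of stop between -0.075 and -0.064 m and angle between the y axis of slide_box and the y axis of stop, either way round below 0.05 rad and height (world z) of slide_box below 0.004 m and angle between slide_box's own z axis and vertical below 0.05 rad and linear speed of slide_box below 0.01 m/s); the robot touches nothing.
It fails at once if the large slide box is lifted or carried (more than 12 mm off the bench) (height (world z) of slide_box above 0.012 m).
It fails at once if the large slide box is tipped up (more than 0.2 rad) (angle between slide_box's own z axis and vertical above 0.2 rad).
It fails at once if the small slide box is moved more than 15 mm or knocked over (distance of small_box from where it was at the start of the episode above 0.015 m or angle between small_box's own z axis and vertical above 0.3 rad).
It fails at once if the stack of dishes is moved more than 15 mm or knocked over (distance of dishes from where it was at the start of the episode above 0.015 m or angle between dishes's own z axis and vertical above 0.3 rad).
It fails at once if the oil bottle is moved more than 15 mm or knocked over (distance of oil_bottle from where it was at the start of the episode above 0.015 m or angle between oil_bottle's own z axis and vertical above 0.3 rad).
It also fails if it takes over 64 s, if anything falls off the work surface, if the arm or the gripper's body presses on something with over 40 N, if the wrist force passes 120 N, or if a joint passes its speed limit or range.

ROBOT

A 6-joint arm with a two-finger parallel gripper is mounted at the origin on the work surface. World frame = base frame: x ahead of the robot, y to its left, z up, the work surface at z = 0. Lengths are in mm, angles in degrees, forces in N, time in s.
With the tool pointing down it reaches from about 350 to 850 mm from the base axis. Payload 8.1 kg.
Tool frame: the origin (TCP) lies at the very end of the fingers, on their centre line; the grasp point (between the pads) lies 19 mm behind it; z points along the fingers, y is the line along which they close (so a half turn about z gives the same grasp; the last joint's range is limited). The gripper opens to 85 mm and grips with 20 to 120 N. Pads are 22 mm wide; open, the fingers measure 114 mm over their backs; the gripper's body (76 mm by 85 mm) begins 54 mm behind the grasp point. The pads swing forward as they close: fully open they stand 13 mm farther back than shut.
Start: joints at [58.763, 7.471, 85.268, -0, 87.261, -4.893], TCP at [266.242, 537.699, 231.292] pointing down, gripper open.
Joint ranges: [-169.43, 169.43], [-51.17, 129.36], [1.28, 143.12], [-76.62, 256.62], [0, 156.53], [-152.29, 152.29]. Speed limits (degrees/s): [136.94, 136.94, 159.86, 180, 180, 180].

INTERFACE

Orientations are given as [roll, pitch, yaw] about the fixed x, y, z axes, in that order (R = Rz(yaw) Ry(pitch) Rx(roll)).
In Python, from bench import sense, eyes, job, models gives the robot as it stands. The module is installed in compiled form; this text tells all that it offers.
- The arm moves only by the tool apply_moves, never from a script. Its argument "rows" is a list of rows, each a list of 6 numbers: the shift along the tool's x, y, z in mm, then the turn, a rotation vector about the tool's x, y, z in rad. In form: [[dx, dy, dz, rx, ry, rz], ...]. A call has exactly 5 rows; each row shifts and turns the commanded pose from where the row before left it, along the tool's axes as they then stand; what a row does not reach is not made up. A row lasts 1/8 s, in which the tool goes at most 62.5 mm and 10.7 degrees, less where a joint would pass 70% of its speed; a pose out of reach is approached as far as the arm can. A call is refused whole if a number of a shift passes 62.5 or a number of a turn 0.188, either way. A call with a gripper value outside its range is refused whole. "fingers" is the finger opening in mm, from 0 to 85.4, set as the call begins (left out, the last holds). The fingers move at their own pace and stop on an object; "grip_force" is the grip in N (left out, the last holds). Time passes only in rows, so rows that do not move let the fingers close, or fill a call up. It gives the time, the measured TCP pose, the force, the opening and the grip force at its end, in the units of the state.
- sense(): the state, without advancing time (a new reading comes with each control period).
- eyes.snapshot(name): name is "scene" or "side" or "wrist"; returns (picture, depth): 384x512x3 uint8, red, green, blue; 384x512 float32, mm along the optical axis (not along the pixel's ray), 0 where there is no reading.
- eyes.get_calibration(name): a dict with "intrinsics" (3x3 intrinsics, pixels), "D" ([k1, k2, p1, p2, k3] as OpenCV has them; the pictures are not rectified), "R" (3x3) and "t" (3): a world point X has camera coordinates R X + t; the wrist camera has in their place "mount" (4x4, takes a point from camera to tool coordinates, whose origin is the TCP and whose axes are the flange's). Camera axes: x right, y down, z forward; pixel columns grow to the right and rows downward; lengths in mm; the calibration is good to about 2 mm. A picture is of the moment at which its call begins: read the wrist's pose just before it. get_calibration takes no time and is no camera call.
- job.hand_in(): hands the job in; it is judged then, once.
Trained networks look in the newest picture that a camera, given by its name, has taken for a name from the list of things; names that differ only in an ending like _2 or _b are one class to them, and where a whole thing is asked for, a point or a joint stands for the part that bears it (a point fixed in the world has none). Each returns a list of dicts, best first, with "confidence" (0 to 1); they miss things now and then, are a little off and sometimes report something else, mostly with a low value. They report only what shows in the picture. A call takes as long as a camera call.
- models.boxes_of(name, camera): "xyz" ([x, y, z] in mm, in world coordinates, good to about 4 mm: the middle of the surface that is visible of it).
- models.cut_out(name, camera): "pixels" (384x512 bool, what is visible of it).
- models.place_of(name, camera): "xyz" ([x, y, z] in mm, in world coordinates, good to about 4 mm: a listed point, or the origin of a listed thing).
The state is a dict: "time": time; "joint_pos": joint angles; "qd": joint speeds; "joint_efforts": joint torques, N m; "tool_pos": TCP position; "tcp_rot": TCP orientation; "ft_force": force on the tool from outside, world axes, zero at the start; "wrist_torque": the same for the moment, N m; "finger_gap": finger opening in mm; "grip_force": force on a finger pad.
Only numpy, scipy, OpenCV 4.12 (cv2) and the standard library are available. Lean on these libraries where they do the work, as an engineer would, in place of code of your own. Each camera call takes 0.05 s, during which the arm holds its last target. There are 200 camera calls.

## Working session

There is one attempt and no reset: what is moved stays moved. The work goes in short steps, Python scripts to look and compute and a tool call to move; the robot and the scene stay as the last step left them, time stands still between calls to the robot, and variables do not carry over. Pictures are saved under pics/ and viewed, at most 10 in all, crops included, and the job is handed in when it is done.

Besides the shell and the picture viewer there is one more tool, called after "Call:" as name([rows], argument=value, ...), one row to a line, values as JSON. apply_moves: Moves the arm, as the interface text tells. Its arguments: {"type":"object","properties":{"rows":{"type":"array"},"fingers":{"type":"number"},"grip_force":{"type":"number"}},"required":["rows"]}

```bash
mkdir -p pics; python3 - <<'E'
from bench import sense, eyes, job, models
import cv2,numpy as np
s=sense();print(s['time'],s['tool_pos'],s['tcp_rot'])
ps=[]
for c in ['scene','side']:
    p,d=eyes.snapshot(c);cv2.imwrite(f'pics/{c}0.png',p[:,:,::-1]);np.savez(f'{c}0.npz',p=p,d=d)
    for n in ['slide_box','stop','home','reader','small_box','dishes','oil_bottle']:
        for f in ['place_of']:
            for r in getattr(models,f)(n,c)[:2]: print(c,n,np.round(r['xyz'],1),round(r['confidence'],2))
    k=eyes.get_calibration(c);print(k)
E
```

```text
0.0 [265.96425746 537.21615947 230.23985366] [-1.79894376e+02 -7.51026315e-03  1.53654164e+02]
scene slide_box [ 5.110e+02 -1.437e+02  5.000e-01] 0.87
scene stop [699.  177.    5.4] 0.73
scene home [653.1 109.9   2.2] 0.77
scene reader [650.8 214.3  -1.9] 0.8
scene small_box [ 539.6 -499.2    2.6] 0.58
scene small_box [655.5 111.6   3.5] 0.28
scene dishes [410.1 336.9   1.6] 0.63
scene oil_bottle [598.7 381.7  -0.7] 0.73
{'intrinsics': array([[374.55839145,   0.        , 255.2448493 ],
       [  0.        , 374.55839145, 184.6043639 ],
       [  0.        ,   0.        ,   1.        ]]), 'D': array([0.00984209, 0.        , 0.        , 0.        , 0.        ]), 'R': array([[-0.85358459,  0.52084578, -0.01063062],
       [ 0.37097791,  0.59339509, -0.71432322],
       [-0.36574408, -0.61367902, -0.69973518]]), 't': array([ 503.28551756, -155.5178666 , 1394.53501941])}
side slide_box [ 509.  -146.3   -1. ] 0.67
side stop [703.6 181.   -1.8] 0.95
side stop [650.6 216.5  -3.4] 0.61
side home [656.6 108.8   2. ] 0.61
side reader [6.484e+02 2.183e+02 2.000e-01] 0.81
side small_box [ 540.2 -496.1    5.7] 0.95
side dishes [412.3 334.4   2.5] 0.87
side oil_bottle [5.973e+02 3.793e+02 5.000e-01] 0.5
{'intrinsics': array([[474.00740166,   0.        , 249.83039183],
       [  0.        , 474.00740166, 191.79899758],
       [  0.        ,   0.        ,   1.        ]]), 'D': array([-0.02548614,  0.        ,  0.        ,  0.        ,  0.        ]), 'R': array([[ 0.9066956 , -0.4213051 ,  0.02012719],
       [-0.27265625, -0.6218587 , -0.73413236],
       [ 0.32180998,  0.66014678, -0.67870801]]), 't': array([-532.66025152,  133.68595742, 1350.83046964])}
```

```bash
cat > h.py <<'E'
from bench import sense, eyes, job, models
import cv2,numpy as np
def cloud(c,save=None):
    p,d=eyes.snapshot(c)
    if save: cv2.imwrite(save,p[:,:,::-1])
    return lift(c,p,d)
def lift(c,p,d):
    k=eyes.get_calibration(c);v,u=np.mgrid[:384,:512]
    n=cv2.undistortPoints(np.stack([u,v],-1).reshape(-1,1,2).astype(np.float64),k['intrinsics'],k['D']).reshape(384,512,2)
    X=np.dstack([n*d[...,None],d]).astype(float)
    W=(X-k['t'])@k['R']; W[d<=0]=np.nan
    return p,W
def rect(P):
    (c,s,a)=cv2.minAreaRect(P.astype(np.float32)); 
    if s[0]>s[1]: s=s[::-1]; a+=90   # now s[1] long; a = angle of short side
    a=(a+90)%180-90
    return np.round(c,1),np.round(s,1),round(a,2)
def box(W,c,z0=30):
    m=models.cut_out('slide_box',c)
    if not m: print('no mask');return
    P=W[m[0]['pixels']]; P=P[(P[:,2]>z0)&(P[:,2]<40)]
    lo,hi=np.percentile(P[:,:2],[.5,99.5],axis=0)
    print(c,'box',rect(P[:,:2]),len(P),np.median(P[:,2]).round(1)); return P
E
python3 - <<'E'
from h import *
for c in ['scene','side']:
    p,W=cloud(c)
    box(W,c)
    m=models.cut_out('stop',c)[0]['pixels']
    P=W[m]; print(np.nanpercentile(P[:,2],[5,50,95]))
    P=P[(P[:,2]>14)&(P[:,2]<22)]
    np.save(f'stop_{c}.npy',P); print(len(P),rect(P[:,:2]))
    # long rail pts: y between -50 and 150
    for lo in (-20,):
        L=P[(P[:,1]<150)]
        print('long',rect(L[:,:2]), np.polyfit(L[:,1],L[:,0],1), np.polyval(np.polyfit(L[:,1],L[:,0],1),180))
    S=P[(P[:,0]<680)&(P[:,1]>150)]
    print('short',rect(S[:,:2])) if len(S)>5 else 0
a,b=[cv2.imread(f'pics/{c}0.png') for c in('scene','side')]
cv2.imwrite('pics/both.png',cv2.resize(np.vstack([a,b]),None,fx=.78,fy=.78))
E
```

```text
scene box (array([ 511.2, -142.2]), array([ 94.5, 142. ]), 13.91) 736 33.9
[ 4.86775146 23.48226571 47.88882546]
323 (array([690.2, 106.8]), array([110.7, 302. ]), 25.82)
long (array([705.9,  48.7]), array([ 10.3, 202.4]), 0.72) [-1.21525773e-02  7.06778087e+02] 704.5906232054057
short (array([627.3, 223.7]), array([ 32.5, 104.2]), -50.62)
side box (array([ 511.2, -145.5]), array([ 95.5, 143.7]), 13.27) 1069 35.3
[ 4.4572698  20.01422545 49.48103469]
260 (array([687.7,  99.8]), array([109.5, 302.1]), 25.27)
long (array([704.3,  45.1]), array([ 12.9, 209.2]), -0.25) [-1.17132657e-03  7.04857692e+02] 704.6468533259742
short (array([636.7, 186.8]), array([61.8, 80.4]), 59.65)
```

View pics/both.png

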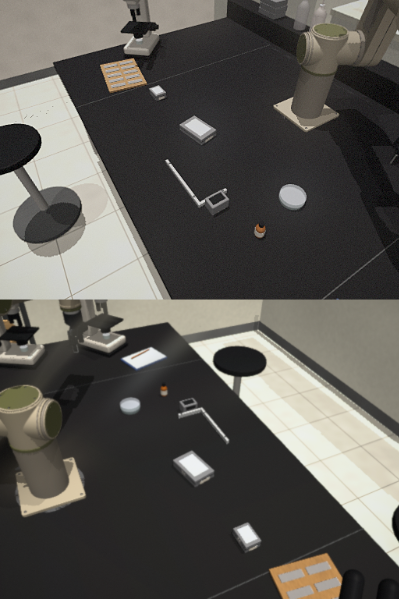

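The pictures show the slide box (scene, about (197,128) in the half-size view) well clear of everything. The L-stop runs from (165,160) to (205,205), with the reader at (217,201). The dishes, the bottle and the small box all stand off to the sides, which matches the networks' positions.

```bash
cat >> h.py <<'E'
from scipy.spatial.transform import Rotation as Ro
def plan(wps,start=None):
    """wps: (x,y,z,yaw,nrows)"""
    s=sense(); R=Ro.from_euler('xyz',s['tcp_rot'],degrees=True)
    print('now',round(s['time'],2),np.round(s['tool_pos'],1),np.round(s['tcp_rot'],2),'F',np.round(s['ft_force'],1),'gap',round(s['finger_gap'],1))
    p=np.array(s['tool_pos']) if start is None else np.array(start[:3],float)
    y=Ro.as_euler(R,'xyz',degrees=True)[2] if start is None else start[3]
    rows=[]
    for x,yy,z,w,n in wps:
        dp=(np.array([x,yy,z])-p)/n; dw=((w-y+180)%360-180)/n
        for i in range(n):
            C=Ro.from_euler('xyz',[180,0,y],degrees=True)
            rows.append(np.r_[C.inv().apply(dp),0,0,-np.radians(dw)])
            y+=dw
        p=np.array([x,yy,z],float)
    for i,r in enumerate(rows):
        if i%5==0: print()
        print([round(float(v),1) for v in r[:3]]+[0,0,round(float(r[5]),3)],end=',')
    print()
E
python3 -c "
from h import *
plan([(460,150,200,75,8),(431,-163,60,13.5,7)])"
```

```text
now 1.1 [266.3 537.7 231.3] [-180.      0.    153.66] F [-0.6 -0.5 -0.6] gap 85.5

[-43.2, -32.7, 3.9, 0, 0, 0.172],[-48.2, -24.8, 3.9, 0, 0, 0.172],[-51.7, -16.2, 3.9, 0, 0, 0.172],[-53.7, -7.2, 3.9, 0, 0, 0.172],[-54.1, 2.1, 3.9, 0, 0, 0.172],
[-53.0, 11.3, 3.9, 0, 0, 0.172],[-50.3, 20.2, 3.9, 0, 0, 0.172],[-46.1, 28.5, 3.9, 0, 0, 0.172],[-44.3, 7.6, 20.0, 0, 0, 0.153],[-42.6, 14.2, 20.0, 0, 0, 0.153],
[-39.9, 20.6, 20.0, 0, 0, 0.153],[-36.3, 26.4, 20.0, 0, 0, 0.153],[-31.8, 31.7, 20.0, 0, 0, 0.153],[-26.6, 36.2, 20.0, 0, 0, 0.153],[-20.8, 39.8, 20.0, 0, 0, 0.153],
```

Call:
apply_moves([
  [-43,-33,4,0,0,0.172],
  [-48,-25,4,0,0,0.172],
  [-52,-16,4,0,0,0.172],
  [-54,-7,4,0,0,0.172],
  [-54,2,4,0,0,0.172],
], fingers=50)

```text
time: 1.72
tool_pos: [387.7, 293.4, 211.4]
tcp_rot: [180.0, -0.0, 104.1]
ft_force: [0.5, 0.2, -0.4]
finger_gap: 50.0
grip_force: 0.0
```

Call:
apply_moves([
  [-53,11,4,0,0,0.172],
  [-50,20,4,0,0,0.172],
  [-46,28,4,0,0,0.172],
  [-44,8,20,0,0,0.153],
  [-43,14,20,0,0,0.153],
])

```text
time: 2.35
tool_pos: [450.2, 58.5, 159.1]
tcp_rot: [180.0, -0.0, 57.0]
ft_force: [1.2, 0.1, -0.6]
finger_gap: 50.4
grip_force: 0.0
```

```bash
python3 -c "
from h import *
plan([(431,-163,60,13.5,5),(431,-163,5,13.5,5)])"
```

```text
now 2.35 [450.2  58.5 159.1] [ 1.7995e+02 -3.0000e-02  5.6980e+01] F [ 1.2  0.1 -0.6] gap 50.4

[-39.2, 20.9, 19.8, 0, 0, 0.152],[-35.6, 26.6, 19.8, 0, 0, 0.152],[-31.2, 31.7, 19.8, 0, 0, 0.152],[-26.0, 36.0, 19.8, 0, 0, 0.152],[-20.3, 39.6, 19.8, 0, 0, 0.152],
[0.0, -0.0, 11.0, 0, 0, -0.0],[0.0, -0.0, 11.0, 0, 0, -0.0],[0.0, -0.0, 11.0, 0, 0, -0.0],[0.0, -0.0, 11.0, 0, 0, -0.0],[0.0, -0.0, 11.0, 0, 0, -0.0],
```

Call:
apply_moves([
  [-39,21,20,0,0,0.152],
  [-36,27,20,0,0,0.152],
  [-31,32,20,0,0,0.152],
  [-26,36,20,0,0,0.152],
  [-20,40,20,0,0,0.152],
])

```text
time: 2.98
tool_pos: [432.8, -163.8, 59.1]
tcp_rot: [180.0, -0.1, 13.4]
ft_force: [0.8, 0.7, 0.5]
finger_gap: 50.0
grip_force: 0.0
```

```bash
python3 - <<'E'
from h import *
plan([(431,-163,5,13.5,5)])
s=sense();k=eyes.get_calibration('wrist')
p,d=eyes.snapshot('wrist');cv2.imwrite('pics/w1.png',p[:,:,::-1])
p,W=cloud('scene');box(W,'scene')
p,W=cloud('side');box(W,'side')
E
```

```text
now 2.98 [ 432.8 -163.8   59.1] [ 1.7996e+02 -5.0000e-02  1.3450e+01] F [0.8 0.7 0.5] gap 50.0

[-0.3, -0.2, 10.8, 0, 0, -0.0],[-0.3, -0.2, 10.8, 0, 0, -0.0],[-0.3, -0.2, 10.8, 0, 0, -0.0],[-0.3, -0.2, 10.8, 0, 0, -0.0],[-0.3, -0.2, 10.8, 0, 0, -0.0],
scene box (array([ 511.2, -142.9]), array([ 94.5, 143.3]), 13.03) 717 33.8
side box (array([ 511., -146.]), array([ 94.7, 140. ]), 12.34) 792 35.4
```

View pics/w1.png

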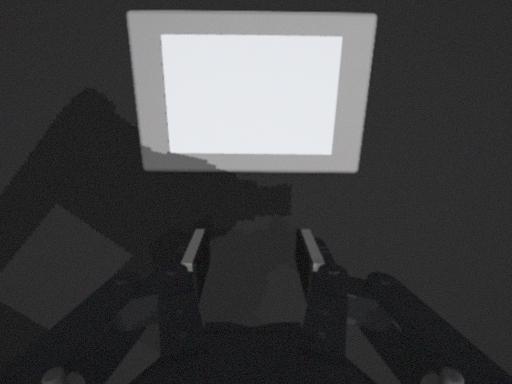

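Call:
apply_moves([
  [0,0,11,0,0,0],
  [0,0,11,0,0,0],
  [0,0,11,0,0,0],
  [0,0,11,0,0,0],
  [0,0,10,0,0,0],
])

```text
time: 3.85
tool_pos: [432.6, -162.0, 4.3]
tcp_rot: [-180.0, 0.0, 13.8]
ft_force: [0.4, 0.5, 0.1]
finger_gap: 50.1
grip_force: 0.0
```

Call:
apply_moves([
  [6,0,0,0,0,0],
  [5,0,0,0,0,0],
  [4,0,0,0,0,0],
  [4,0,0,0,0,0],
  [4,0,0,0,0,0],
])

```text
time: 4.47
tool_pos: [455.6, -156.8, 5.5]
tcp_rot: [180.0, -0.0, 13.7]
ft_force: [-2.8, -2.0, 1.6]
finger_gap: 50.1
grip_force: 1.3
```

```bash
python3 -c "
from h import *
plan([(583,-142,5,0,15)])"
```

```text
now 4.47 [ 455.6 -156.8    5.5] [ 1.7999e+02 -1.0000e-02  1.3740e+01] F [-2.8 -2.   1.6] gap 50.1

[8.5, 1.1, 0.0, 0, 0, 0.016],[8.5, 0.9, 0.0, 0, 0, 0.016],[8.5, 0.8, 0.0, 0, 0, 0.016],[8.5, 0.7, 0.0, 0, 0, 0.016],[8.5, 0.5, 0.0, 0, 0, 0.016],
[8.5, 0.4, 0.0, 0, 0, 0.016],[8.5, 0.2, 0.0, 0, 0, 0.016],[8.6, 0.1, 0.0, 0, 0, 0.016],[8.6, -0.0, 0.0, 0, 0, 0.016],[8.5, -0.2, 0.0, 0, 0, 0.016],
[8.5, -0.3, 0.0, 0, 0, 0.016],[8.5, -0.4, 0.0, 0, 0, 0.016],[8.5, -0.6, 0.0, 0, 0, 0.016],[8.5, -0.7, 0.0, 0, 0, 0.016],[8.5, -0.8, 0.0, 0, 0, 0.016],
```

Contact is made. Pushing and straightening now.

Call:
apply_moves([
  [8.5,0,0,0,0,0.016],
  [8.5,0,0,0,0,0.016],
  [8.5,0,0,0,0,0.016],
  [8.5,0,0,0,0,0.016],
  [8.5,0,0,0,0,0.016],
])

```text
time: 5.1
tool_pos: [497.3, -147.8, 5.2]
tcp_rot: [-180.0, 0.0, 9.1]
ft_force: [-1.9, 0.0, 2.3]
finger_gap: 50.2
grip_force: 1.3
```

Call:
apply_moves([
  [8.5,0,0,0,0,0.016],
  [8.5,0,0,0,0,0.016],
  [8.5,0,0,0,0,0.016],
  [8.5,0,0,0,0,0.016],
  [8.5,0,0,0,0,0.016],
])

```text
time: 5.72
tool_pos: [539.5, -142.5, 5.2]
tcp_rot: [-180.0, 0.0, 4.5]
ft_force: [-2.1, -0.2, 1.3]
finger_gap: 50.1
grip_force: 1.1
```

```bash
python3 - <<'E'
from h import *
plan([(583,-139,5,0,5)])
for c in ['scene','side']:
    p,W=cloud(c);box(W,c)
E
```

```text
now 5.72 [ 539.5 -142.5    5.2] [-180.      0.      4.51] F [-2.1 -0.2  1.3] gap 50.1

[8.7, -0.0, 0.0, 0, 0, 0.016],[8.7, -0.1, 0.0, 0, 0, 0.016],[8.7, -0.3, 0.0, 0, 0, 0.016],[8.7, -0.4, 0.0, 0, 0, 0.016],[8.7, -0.6, 0.0, 0, 0, 0.016],
scene box (array([ 594.8, -135.9]), array([ 92.5, 141.3]), 4.85) 789 33.7
side box (array([ 596.4, -141. ]), array([ 95.1, 141.6]), 4.39) 633 35.3
```

Call:
apply_moves([
  [8.5,0,0,0,0,0.016],
  [8.5,0,0,0,0,0.016],
  [8.5,0,0,0,0,0.016],
  [8.5,0,0,0,0,0.016],
  [7,0,0,0,0,0.013],
])

```text
time: 6.55
tool_pos: [580.5, -140.5, 5.3]
tcp_rot: [180.0, 0.0, 0.1]
ft_force: [-1.0, -0.9, 0.8]
finger_gap: 50.1
grip_force: 0.9
```

Call:
apply_moves([
  [-15,0,0,0,0,0],
  [-20,0,-10,0,0,0],
  [-10,0,-25,0,0,0],
  [0,0,-30,0,0,0],
  [0,0,-15,0,0,0],
])

```text
time: 7.18
tool_pos: [536.4, -141.2, 87.6]
tcp_rot: [179.9, -0.2, 0.1]
ft_force: [0.0, -0.1, -0.7]
finger_gap: 50.0
grip_force: 0.0
```

```bash
python3 - <<'E'
from h import *
for c in ['scene','side']:
    p,W=cloud(c);box(W,c)
plan([(500,-265,85,20,3),(600,-300,75,55,3),(638,-250,50,90,4)])
E
```

```text
scene box (array([ 637.3, -138.6]), array([ 92.2, 143.2]), 0.2) 805 33.6
side box (array([ 636.8, -143.2]), array([ 92.5, 140.9]), -0.48) 897 35.5
now 7.38 [ 534.9 -140.6   84.8] [-1.8e+02  0.0e+00  1.6e-01] F [ 0.7 -0.2 -0.7] gap 49.9

[-11.8, 41.4, -0.1, 0, 0, -0.115],[-16.5, 39.8, -0.1, 0, 0, -0.115],[-20.9, 37.6, -0.1, 0, 0, -0.115],[27.3, 22.4, 3.3, 0, 0, -0.204],[22.2, 27.4, 3.3, 0, 0, -0.204],
[16.2, 31.4, 3.3, 0, 0, -0.204],[15.7, 0.6, 6.2, 0, 0, -0.153],[15.4, 3.0, 6.2, 0, 0, -0.153],[14.8, 5.3, 6.2, 0, 0, -0.153],[13.8, 7.5, 6.3, 0, 0, -0.153],
```

```bash
python3 -c "
from h import *
plan([(637,-250,80,90,10)])"
```

```text
now 7.38 [ 534.9 -140.6   84.8] [-1.8e+02  0.0e+00  1.6e-01] F [ 0.7 -0.2 -0.7] gap 49.9

[10.2, 11.0, 0.5, 0, 0, -0.157],[8.3, 12.4, 0.5, 0, 0, -0.157],[6.3, 13.6, 0.5, 0, 0, -0.157],[4.1, 14.4, 0.5, 0, 0, -0.157],[1.8, 14.8, 0.5, 0, 0, -0.157],
[-0.5, 14.9, 0.5, 0, 0, -0.157],[-2.9, 14.7, 0.5, 0, 0, -0.157],[-5.1, 14.1, 0.5, 0, 0, -0.157],[-7.3, 13.1, 0.5, 0, 0, -0.157],[-9.2, 11.8, 0.5, 0, 0, -0.157],
```

Call:
apply_moves([
  [10.2,11,0.5,0,0,-0.157],
  [8.3,12.4,0.5,0,0,-0.157],
  [6.3,13.6,0.5,0,0,-0.157],
  [4.1,14.4,0.5,0,0,-0.157],
  [1.8,14.8,0.5,0,0,-0.157],
])

```text
time: 8.0
tool_pos: [585.2, -195.2, 80.5]
tcp_rot: [-179.8, 0.1, 45.4]
ft_force: [0.0, -0.2, 0.2]
finger_gap: 50.2
grip_force: 0.0
```

Call:
apply_moves([
  [-0.5,14.9,0.5,0,0,-0.157],
  [-2.9,14.7,0.5,0,0,-0.157],
  [-5.1,14.1,0.5,0,0,-0.157],
  [-7.3,13.1,0.5,0,0,-0.157],
  [-9.2,11.8,0.5,0,0,-0.157],
])

```text
time: 8.62
tool_pos: [636.3, -249.8, 77.7]
tcp_rot: [-179.8, -0.1, 90.4]
ft_force: [-0.5, 0.7, 0.2]
finger_gap: 49.9
grip_force: 0.0
```

```bash
python3 -c "
from h import *
p,d=eyes.snapshot('wrist');cv2.imwrite('pics/w2.png',p[:,:,::-1])
plan([(637,-250,5,90,5)])"
```

```text
now 8.68 [ 637.1 -251.2   77.9] [-1.7989e+02 -3.0000e-02  9.0820e+01] F [-1.6 -1.1  1.3] gap 49.8

[0.2, -0.0, 14.6, 0, 0, 0.003],[0.2, -0.0, 14.6, 0, 0, 0.003],[0.2, -0.0, 14.6, 0, 0, 0.003],[0.2, -0.0, 14.6, 0, 0, 0.003],[0.2, -0.0, 14.6, 0, 0, 0.003],
```

View pics/w2.png

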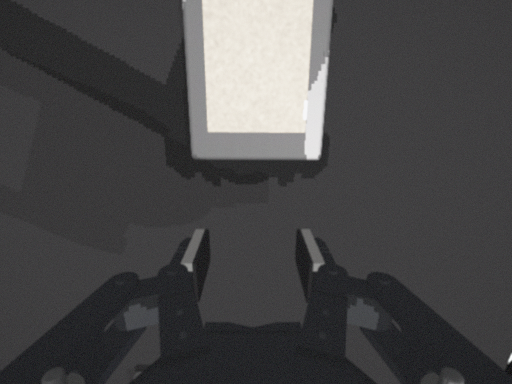

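Call:
apply_moves([
  [0,1,15,0,0,0],
  [0,1,15,0,0,0],
  [0,1,15,0,0,0.008],
  [0,0,15,0,0,0],
  [0,0,13,0,0,0],
])

```text
time: 9.3
tool_pos: [639.7, -249.7, 5.9]
tcp_rot: [-180.0, -0.0, 89.6]
ft_force: [0.1, 0.3, 0.3]
finger_gap: 49.8
grip_force: 0.0
```

Call:
apply_moves([
  [8,0,0,0,0,0],
  [8,0,0,0,0,0],
  [8,0,0,0,0,0],
  [8,0,0,0,0,0],
  [8,0,0,0,0,0],
])

```text
time: 9.93
tool_pos: [640.9, -210.0, 8.2]
tcp_rot: [179.9, 0.1, 89.7]
ft_force: [-0.1, -1.9, 1.9]
finger_gap: 50.0
grip_force: 1.3
```

Call:
apply_moves([
  [12,0,0,0,0,0],
  [12,0,0,0,0,0],
  [12,0,0,0,0,0],
  [12,0,0,0,0,0],
  [12,0,0,0,0,0],
])

```text
time: 10.55
tool_pos: [640.6, -149.1, 7.3]
tcp_rot: [-180.0, -0.0, 89.7]
ft_force: [-0.6, -2.4, 2.0]
finger_gap: 50.0
grip_force: 1.3
```

```bash
python3 - <<'E'
from h import *
for c in ['scene','side']:
    p,W=cloud(c);box(W,c)
plan([(638,15,5,90,15)])
E
```

```text
scene box (array([637.6, -66.5]), array([ 91.9, 141.8]), -0.68) 911 33.7
side box (array([632.8, -68.6]), array([ 88.7, 146.6]), -3.0) 431 35.5
now 10.75 [ 640.3 -149.2    6.8] [-1.7995e+02 -4.0000e-02  8.9700e+01] F [ 0.7 -0.9  0.1] gap 50.1

[10.9, -0.2, 0.1, 0, 0, -0.0],[10.9, -0.2, 0.1, 0, 0, -0.0],[10.9, -0.2, 0.1, 0, 0, -0.0],[10.9, -0.2, 0.1, 0, 0, -0.0],[10.9, -0.2, 0.1, 0, 0, -0.0],
[10.9, -0.2, 0.1, 0, 0, -0.0],[10.9, -0.2, 0.1, 0, 0, -0.0],[10.9, -0.2, 0.1, 0, 0, -0.0],[10.9, -0.2, 0.1, 0, 0, -0.0],[10.9, -0.2, 0.1, 0, 0, -0.0],
[10.9, -0.2, 0.1, 0, 0, -0.0],[10.9, -0.2, 0.1, 0, 0, -0.0],[10.9, -0.2, 0.1, 0, 0, -0.0],[10.9, -0.2, 0.1, 0, 0, -0.0],[10.9, -0.2, 0.1, 0, 0, -0.0],
```

Call:
apply_moves([
  [11,0,0,0,0,0],
  [11,0,0,0,0,0],
  [11,0,0,0,0,0],
  [11,0,0,0,0,0],
  [11,0,0,0,0,0],
])

```text
time: 11.38
tool_pos: [641.0, -94.1, 7.3]
tcp_rot: [-180.0, -0.0, 89.7]
ft_force: [-0.5, -1.3, -0.2]
finger_gap: 50.0
grip_force: 0.6
```

Call:
apply_moves([
  [11,0,0,0,0,0],
  [11,0,0,0,0,0],
  [11,0,0,0,0,0],
  [11,0,0,0,0,0],
  [11,0,0,0,0,0],
])

```text
time: 12.0
tool_pos: [641.3, -39.3, 7.3]
tcp_rot: [180.0, 0.0, 89.7]
ft_force: [1.1, -1.4, -0.4]
finger_gap: 49.8
grip_force: 0.6
```

Call:
apply_moves([
  [11,0,0,0,0,0],
  [11,0,0,0,0,0],
  [11,0,0,0,0,0],
  [11,0,0,0,0,0],
  [8,0,0,0,0,0],
])

```text
time: 12.62
tool_pos: [641.7, 12.8, 7.3]
tcp_rot: [180.0, -0.0, 89.7]
ft_force: [0.4, -1.7, -0.4]
finger_gap: 50.0
grip_force: 0.7
```

```bash
python3 - <<'E'
from h import *
for c in ['scene','side']:
    p,W=cloud(c,f'pics/{c}3.png');box(W,c)
    for n in ('stop','home'):
        for r in models.place_of(n,c)[:1]: print(n,np.round(r['xyz'],1),r['confidence'])
a=cv2.imread('pics/scene3.png')[170:290,180:330];b=cv2.imread('pics/side3.png')[100:220,200:350]
cv2.imwrite('pics/c3.png',cv2.resize(np.hstack([a,b]),(800,320)))
E
```

```text
scene box (array([639.4,  96.5]), array([ 91.2, 140.1]), 0.09) 1147 33.6
stop [700.5 177.9   3.5] 0.82
home [ 6.540e+02  1.107e+02 -3.000e-01] 0.92
side box (array([636.5,  93.5]), array([ 89.8, 144.7]), -0.51) 311 35.0
stop [699.5 179.8  -2.2] 0.95
```

View pics/c3.png

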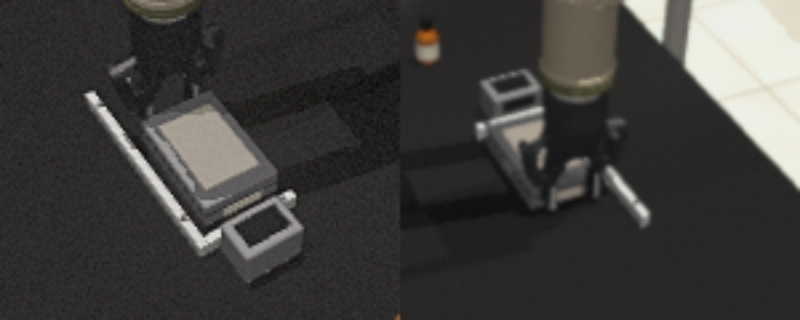

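The crops show the box sitting parallel in the stop, with about 15 mm left to the long rail and 10–15 mm to the short one. Next, a slow push until it touches the short rail.

Call:
apply_moves([
  [3,0,0,0,0,0],
  [3,0,0,0,0,0],
  [2,0,0,0,0,0],
  [1,0,0,0,0,0],
  [1,0,0,0,0,0],
])

```text
time: 13.65
tool_pos: [641.7, 22.0, 7.3]
tcp_rot: [180.0, 0.0, 89.7]
ft_force: [0.1, -1.5, -0.4]
finger_gap: 50.2
grip_force: 0.9
```

Call:
apply_moves([
  [1,0,0,0,0,0],
  [1,0,0,0,0,0],
  [1,0,0,0,0,0],
  [0,0,0,0,0,0],
  [0,0,0,0,0,0],
])

```text
time: 14.28
tool_pos: [641.7, 25.2, 7.3]
tcp_rot: [180.0, -0.0, 89.7]
ft_force: [-0.2, 0.1, 1.2]
finger_gap: 50.0
grip_force: 0.3
```

Call:
apply_moves([
  [1,0,0,0,0,0],
  [1,0,0,0,0,0],
  [1,0,0,0,0,0],
  [0,0,0,0,0,0],
  [0,0,0,0,0,0],
])

```text
time: 14.9
tool_pos: [641.7, 28.1, 7.3]
tcp_rot: [-180.0, -0.0, 89.7]
ft_force: [0.4, -0.2, 1.0]
finger_gap: 49.9
grip_force: 0.4
```

Call:
apply_moves([
  [0.5,0,0,0,0,0],
  [0.5,0,0,0,0,0],
  [0.5,0,0,0,0,0],
  [0.5,0,0,0,0,0],
  [0.5,0,0,0,0,0],
])

```text
time: 15.52
tool_pos: [641.9, 29.2, 7.3]
tcp_rot: [180.0, 0.1, 89.7]
ft_force: [0.4, -9.8, 0.8]
finger_gap: 49.8
grip_force: 4.7
```

Firm contact on the short rail (9.8 N). Moving round to the long side.

Call:
apply_moves([
  [-10,0,0,0,0,0],
  [-18,0,-5,0,0,0],
  [-10,0,-25,0,0,0],
  [0,0,-30,0,0,0],
  [0,0,-20,0,0,0],
])

```text
time: 16.15
tool_pos: [642.2, -8.5, 89.3]
tcp_rot: [179.9, -0.0, 89.6]
ft_force: [0.2, 0.9, -0.5]
finger_gap: 50.1
grip_force: 0.0
```

```bash
python3 - <<'E'
from h import *
for c in ['scene','side']:
    p,W=cloud(c);box(W,c)
plan([(553,103,80,0,10),(553,103,5,0,5)])
E
```

```text
scene box (array([639.1, 111.2]), array([ 92.3, 141.8]), -0.29) 1231 33.6
side box (array([638.7, 108.7]), array([ 92.4, 147.7]), 0.19) 518 35.4
now 16.35 [641.5  -7.6  87.1] [179.98  -0.    89.66] F [-0.3  0.5 -0.6] gap 50.0

[11.0, -8.9, 0.7, 0, 0, 0.156],[9.5, -10.5, 0.7, 0, 0, 0.156],[7.7, -11.9, 0.7, 0, 0, 0.156],[5.8, -12.9, 0.7, 0, 0, 0.156],[3.7, -13.7, 0.7, 0, 0, 0.156],
[1.5, -14.1, 0.7, 0, 0, 0.156],[-0.7, -14.2, 0.7, 0, 0, 0.156],[-2.9, -13.9, 0.7, 0, 0, 0.156],[-5.0, -13.3, 0.7, 0, 0, 0.156],[-7.0, -12.3, 0.7, 0, 0, 0.156],
[0.0, -0.0, 15.0, 0, 0, 0.0],[0.0, -0.0, 15.0, 0, 0, 0.0],[0.0, -0.0, 15.0, 0, 0, 0.0],[0.0, -0.0, 15.0, 0, 0, 0.0],[0.0, -0.0, 15.0, 0, 0, 0.0],
```

Call:
apply_moves([
  [11,-9,0.7,0,0,0.156],
  [9.5,-10.5,0.7,0,0,0.156],
  [7.7,-12,0.7,0,0,0.156],
  [5.8,-13,0.7,0,0,0.156],
  [3.7,-13.7,0.7,0,0,0.156],
])

```text
time: 16.98
tool_pos: [595.3, 48.3, 81.6]
tcp_rot: [-179.9, 0.1, 44.7]
ft_force: [0.3, 0.0, -0.2]
finger_gap: 50.0
grip_force: 0.0
```

Call:
apply_moves([
  [1.5,-14,0.7,0,0,0.156],
  [-0.7,-14,0.7,0,0,0.156],
  [-3,-14,0.7,0,0,0.156],
  [-5,-13.3,0.7,0,0,0.156],
  [-7,-12.3,0.7,0,0,0.156],
])

```text
time: 17.6
tool_pos: [550.8, 103.3, 78.2]
tcp_rot: [180.0, 0.2, -0.0]
ft_force: [-0.0, 0.2, -0.1]
finger_gap: 49.9
grip_force: 0.0
```

Call:
apply_moves([
  [0,0,15,0,0,0],
  [0,0,15,0,0,0],
  [0,0,15,0,0,0],
  [0,0,15,0,0,0],
  [0,0,14,0,0,0],
])

```text
time: 18.23
tool_pos: [552.3, 102.7, 4.9]
tcp_rot: [180.0, 0.0, 0.3]
ft_force: [0.4, 0.1, -0.6]
finger_gap: 50.0
grip_force: 0.0
```

Call:
apply_moves([
  [7,0,0,0,0,0],
  [7,0,0,0,0,0],
  [6,0,0,0,0,0],
  [6,0,0,0,0,0],
  [5,0,0,0,0,0],
])

```text
time: 18.85
tool_pos: [584.0, 103.0, 6.6]
tcp_rot: [180.0, -0.0, 0.3]
ft_force: [-3.2, 0.5, 1.2]
finger_gap: 50.1
grip_force: 1.1
```

Call:
apply_moves([
  [2,0,0,0,0,0],
  [2,0,0,0,0,0],
  [2,0,0,0,0,0],
  [2,0,0,0,0,0],
  [1.5,0,0,0,0,0],
])

```text
time: 19.48
tool_pos: [593.0, 103.1, 6.2]
tcp_rot: [180.0, 0.0, 0.3]
ft_force: [-1.5, 0.2, -0.6]
finger_gap: 50.0
grip_force: 0.7
```

Call:
apply_moves([
  [0.6,0,0,0,0,0],
  [0.6,0,0,0,0,0],
  [0.6,0,0,0,0,0],
  [0.6,0,0,0,0,0],
  [0.6,0,0,0,0,0],
])

```text
time: 20.1
tool_pos: [596.1, 103.1, 6.3]
tcp_rot: [-180.0, -0.0, 0.3]
ft_force: [-1.5, -0.2, -1.3]
finger_gap: 50.2
grip_force: 0.6
```

Call:
apply_moves([
  [0.5,0,0,0,0,0],
  [0.5,0,0,0,0,0],
  [0.5,0,0,0,0,0],
  [0.5,0,0,0,0,0],
  [0.5,0,0,0,0,0],
])

```text
time: 20.72
tool_pos: [597.3, 103.0, 6.3]
tcp_rot: [180.0, 0.2, 0.3]
ft_force: [-10.8, -0.3, 7.1]
finger_gap: 49.8
grip_force: 5.1
```

Call:
apply_moves([
  [0.4,0,0,0,0,0],
  [0.4,0,0,0,0,0],
  [0,0,0,0,0,0],
  [-5,0,0,0,0,0],
  [-15,0,0,0,0,0],
])

```text
time: 21.35
tool_pos: [580.4, 103.1, 6.9]
tcp_rot: [-180.0, -0.1, 0.3]
ft_force: [0.4, -0.6, -0.0]
finger_gap: 50.2
grip_force: 0.0
```

Call:
apply_moves([
  [-20,0,-5,0,0,0],
  [-20,0,-30,0,0,0],
  [-10,0,-40,0,0,0],
  [-10,0,-40,0,0,0],
  [0,0,-30,0,0,0],
])

```text
time: 21.98
tool_pos: [519.8, 102.9, 153.7]
tcp_rot: [-180.0, -0.2, 0.3]
ft_force: [1.4, 0.0, 0.3]
finger_gap: 49.8
grip_force: 0.0
```

```bash
python3 - <<'E'
from h import *
for c in ['scene','side']:
    p,W=cloud(c,f'pics/{c}4.png');box(W,c)
    for n in ('slide_box','stop','home','small_box','dishes','oil_bottle'):
        for r in models.place_of(n,c)[:1]: print(n,np.round(r['xyz'],1),round(r['confidence'],2))
s=sense();print(s['tool_pos'],s['ft_force'])
a=cv2.imread('pics/scene4.png')[170:290,180:330];b=cv2.imread('pics/side4.png')[100:220,200:350]
cv2.imwrite('pics/c4.png',cv2.resize(np.hstack([a,b]),(800,320)))
E
```

```text
no mask
slide_box [650.3 108.    2.1] 0.88
stop [700.4 176.6   6.7] 0.78
home [ 6.492e+02  1.128e+02 -6.000e-01] 0.73
small_box [ 533.8 -498.7    0.8] 0.71
dishes [412.2 340.    3.3] 0.75
side box (array([652.1, 108.7]), array([ 96. , 144.3]), 0.32) 691 35.5
slide_box [652.8 109.    2.8] 0.82
stop [699.5 181.3  -0.9] 0.93
small_box [ 539.2 -494.5    1.2] 0.94
dishes [413.4 333.7   2.7] 0.7
oil_bottle [596.5 378.5  -1.3] 0.55
[519.24334477 102.74973778 151.11235786] [-0.57160851 -0.451769    1.11359363]
```

View pics/c4.png

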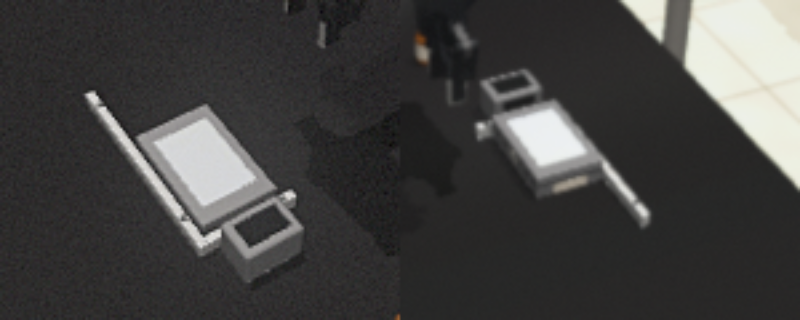

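The box looks seated, but a dark strip shows along the long rail in the scene view. I'll check it from closer with the wrist camera.

```bash
python3 - <<'E'
from h import *
s=sense();k=eyes.get_calibration('wrist');p,d=eyes.snapshot('wrist')
cv2.imwrite('pics/w4.png',p[:,:,::-1])
v,u=np.mgrid[:384,:512]
n=cv2.undistortPoints(np.stack([u,v],-1).reshape(-1,1,2).astype(float),k['intrinsics'],k['D']).reshape(384,512,2)
X=np.dstack([n*d[...,None],d]).astype(float);M=k['mount']
W=(X@M[:3,:3].T+M[:3,3])@Ro.from_euler('xyz',s['tcp_rot'],degrees=True).as_matrix().T+s['tool_pos']
W[d<=0]=np.nan
B=W[(W[...,2]>28)&(W[...,2]<40)&(W[...,0]>590)&(W[...,0]<720)&(W[...,1]<182)&(W[...,1]>20)]
print('box',len(B),rect(B[:,:2]),np.median(B[:,2]))
for y0 in (-40,0,20,60,100,140,160,184):
    m=abs(W[...,1]-y0)<4
    q=W[m]; b=q[(q[:,2]>28)&(q[:,2]<40)]; r=q[(q[:,2]>13)&(q[:,2]<22)&(q[:,0]>660)]
    print(y0,'box x',np.percentile(b[:,0],[1,99]).round(1) if len(b) else 0,'rail x',np.percentile(r[:,0],[2,98]).round(1) if len(r)>3 else 0)
for x0 in (600,620,640,660,680):
    q=W[abs(W[...,0]-x0)<4]; b=q[(q[:,2]>28)&(q[:,2]<38)&(q[:,1]<185)]; r=q[(q[:,2]>13)&(q[:,2]<22)&(q[:,1]>165)]
    print(x0,'box y',np.percentile(b[:,1],[1,99]).round(1) if len(b) else 0,'rail y',np.percentile(r[:,1],[2,98]).round(1) if len(r)>3 else 0)
E
```

```text
box 14236 (array([644. , 110.1]), array([ 70.9, 141. ]), 0.36) 33.66479806281856
-40 box x 0 rail x 0
0 box x 0 rail x 0
20 box x 0 rail x 0
60 box x [609.1 678.9] rail x 0
100 box x [608.7 678.4] rail x 0
140 box x [609.2 678.3] rail x 0
160 box x [608.6 678.4] rail x 0
184 box x [614.2 641.9] rail x [660.6 683.6]
600 box y 0 rail y [180.  189.7]
620 box y [ 42.  177.6] rail y [184.  235.9]
640 box y [ 42.2 177.9] rail y [184.4 192.5]
660 box y [ 42.2 177.3] rail y [183.6 193. ]
680 box y [ 42.1 178.1] rail y [184.1 193.5]
```

View pics/w4.png

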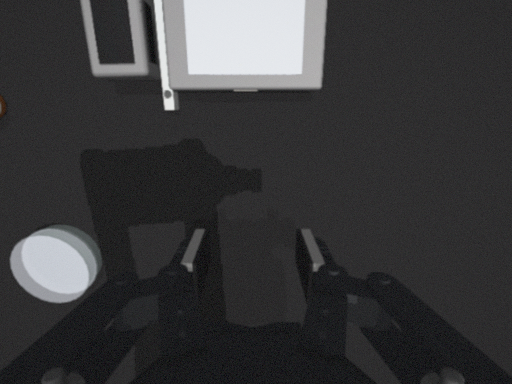

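Call:
apply_moves([
  [20,0,-20,0,0,0],
  [20,0,-20,0,0,0],
  [20,0,-20,0,0,0],
  [20,0,0,0,0,0],
  [0,0,0,0,0,0],
])

```text
time: 23.45
tool_pos: [600.0, 103.0, 211.2]
tcp_rot: [-180.0, -0.0, 0.3]
ft_force: [0.2, 0.0, -0.1]
finger_gap: 50.0
grip_force: 0.0
```

```bash
cat >> h.py <<'E'
def wrist(name):
    s=sense();k=eyes.get_calibration('wrist');p,d=eyes.snapshot('wrist')
    cv2.imwrite(name,p[:,:,::-1]);v,u=np.mgrid[:384,:512]
    n=cv2.undistortPoints(np.stack([u,v],-1).reshape(-1,1,2).astype(float),k['intrinsics'],k['D']).reshape(384,512,2)
    X=np.dstack([n*d[...,None],d]).astype(float);M=k['mount']
    W=(X@M[:3,:3].T+M[:3,3])@Ro.from_euler('xyz',s['tcp_rot'],degrees=True).as_matrix().T+s['tool_pos']
    W[d<=0]=np.nan; return p,W
def check(W):
    B=W[(W[...,2]>28)&(W[...,2]<40)&(W[...,0]>590)&(W[...,0]<720)&(W[...,1]<182)&(W[...,1]>20)]
    print('box',len(B),rect(B[:,:2]))
    for y0 in (-40,-20,0,20,60,100,140,160):
        q=W[abs(W[...,1]-y0)<4]; b=q[(q[:,2]>28)&(q[:,2]<40)]; r=q[(q[:,2]>13)&(q[:,2]<22)&(q[:,0]>660)]
        print(y0,'box x',np.percentile(b[:,0],[1,99]).round(1) if len(b) else 0,'rail x',np.percentile(r[:,0],[2,98]).round(1) if len(r)>3 else 0)
    for x0 in (594,600,604,620,640,660,680):
        q=W[abs(W[...,0]-x0)<3]; b=q[(q[:,2]>28)&(q[:,2]<38)&(q[:,1]<182)]; r=q[(q[:,2]>13)&(q[:,2]<22)&(q[:,1]>165)&(q[:,1]<195)]
        print(x0,'box y',np.percentile(b[:,1],[1,99]).round(1) if len(b) else 0,'rail y',np.percentile(r[:,1],[2,98]).round(1) if len(r)>3 else 0)
E
python3 - <<'E'
from h import *
p,W=wrist('pics/w5.png');check(W)
E
```

```text
box 9573 (array([653.9, 109.9]), array([ 91.3, 140.7]), 0.23)
-40 box x 0 rail x [703.7 713.6]
-20 box x 0 rail x [703.4 712.2]
0 box x 0 rail x [703.2 712. ]
20 box x 0 rail x [702.2 711.8]
60 box x [610.6 699.5] rail x [701.7 711.5]
100 box x [610.5 699.3] rail x [701.5 710.2]
140 box x [610.4 699.2] rail x [701.3 710. ]
160 box x [609.6 699.1] rail x [701.2 710. ]
594 box y 0 rail y [179.8 189.1]
600 box y 0 rail y [179.8 188.8]
604 box y 0 rail y [180.  189.8]
620 box y [ 42.  177.6] rail y [183.3 193. ]
640 box y [ 42.  177.5] rail y [183.  192.7]
660 box y [ 42.2 177.7] rail y [183.3 193.2]
680 box y [ 42.2 178.2] rail y [184.1 193.4]
```

View pics/w5.png

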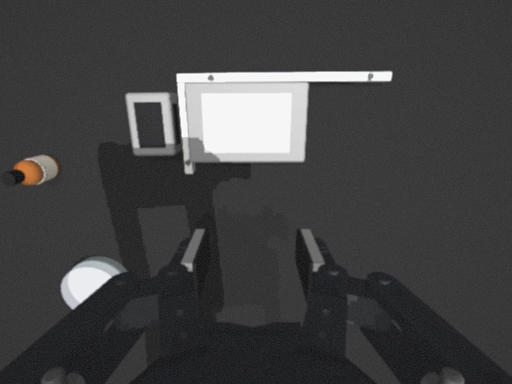

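The wrist view shows the box's long side along the long rail (row ~82) and its end against the short rail (column ~186). Measured offsets are about -47.5 and -70.5 mm, and the angle error is about 0.5° (0.01 rad), so everything is inside tolerance. The bottle, at (30,170), and the dishes look undisturbed.

```bash
python3 -c "
from bench import job
print(job.hand_in())"
```

```text
the job is handed in; nothing more can be done
None
```

I pushed the large slide box into the corner of the stop and handed the job in at about 23.5 s. By camera its centre was about 47.5 mm from the long rail and 70.5 mm from the short one, within 0.01 rad of parallel, with the hand clear; no verdict came back at hand-in.

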